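Set the illuminator's iris to the marker and clamp it

ROBOT

A 7-joint arm with a two-finger parallel gripper is mounted at the origin on a cart in front of the work surface, level with it; the furniture and walls round the work are solid. World frame = base frame: x ahead of the robot, y to its left, z up, the work surface at z = 0. Lengths are in m, angles in rad, forces in N, time in s.
With the tool pointing down it reaches from about 0.4 to 0.875 m from the base axis. Payload 4.4 kg.
Tool frame: the origin (TCP) lies at the centre of the arm's flange, where the gripper is bolted on; the fingertips stand 173 mm ahead of it and the grasp point (between the pads) lies 155 mm ahead of it (robot.tcp_to_grasp is the distance from the TCP to the grasp point, in m); z points along the fingers, y is the line along which they close (so a half turn about z gives the same grasp; the last joint's range is limited). The gripper opens to 85 mm and grips with 20 to 120 N. Pads are 22 mm wide; open, the fingers measure 114 mm over their backs; the gripper's body (76 mm by 85 mm) begins 54 mm behind the grasp point. The pads swing forward as they close: fully open they stand 13 mm farther back than shut.
Start: joints at [1.126, 0.628, 0.038, 1.517, -0.027, 0.996, -0.02], TCP at [0.24, -0.604, 0.405] pointing down, gripper open.
Joint ranges: [-3.06, 3.06], [-0.37, 2.12], [-1.25, 1.32], [0.18, 2.47], [-1.1, 4.24], [0.23, 1.98], [-2.94, 2.94]. Speed limits (rad/s): [2.57, 2.57, 3.14, 3.14, 3.14, 3.14, 3.14].

INTERFACE

Orientations are given as a 3x3 rotation matrix whose columns are the frame's x, y, z axes.
In Python, from cell import robot gives the robot as it stands. The module is installed in compiled form; this text tells all that it offers. Calls block until the motion is done:
- robot.move_ptp(position, orientation): joint-space move of the TCP to a pose.
- robot.move_l(position, attitude=None, max_speed=0.15): straight line of the TCP; attitude=None keeps the orientation; max_speed is the mean speed in m/s.
- robot.movej(angles): joint-space move.
- robot.ungrasp() and robot.grasp(): open the fingers fully, or close them until they stop; the grip force is fixed at half the most.
- robot.pause(seconds).
- robot.inverse_kinematics(position, orientation): joint angles nearest the present ones, or None.
- robot.camera(name): name is "side" or "top" or "wrist"; returns the picture (384x512x3 uint8, blue, green, red); there is no depth.
- robot.camera_info(name): a dict with "fov_y" (degrees; the focal length in pixels is half the picture's height over the tangent of half this angle, whatever the lens; pixels are square), "cx", "cy" (the principal point, pixels), "extrinsics" (4x4, takes a point from camera to world coordinates). Camera axes: x right, y down, z forward; pixel columns grow to the right and rows downward; lengths in m; the calibration is good to about 2 mm. A picture is of the moment at which its call begins: read the wrist's pose just before it. camera_info takes no time and is no camera call; for the wrist camera it gives the pose at the moment of the call.
A pose or a line that the arm cannot do raises robot.PlanningError and nothing moves.
- robot.hand_in(): hands the job in; it is judged then, once.
Readings, each from a call of its own:
- robot.current_time_s(): time.
- robot.current_joints(): joint angles.
- robot.current_joint_vel(): joint speeds.
- robot.current_effort(): joint torques, N m.
- robot.current_tcp_pos(): TCP position.
- robot.current_eef_rot(): TCP orientation.
- robot.current_ft_force(): force on the tool from outside, world axes, zero at the start.
- robot.current_torque(): the same for the moment, N m.
- robot.current_opening(): opening from 0.0 (shut) to 1.0 (fully open).
- robot.current_finger_force(): force on a finger pad.
Only numpy, scipy, OpenCV 4.12 (cv2) and the standard library are available. Lean on these libraries where they do the work, as an engineer would, in place of code of your own. Each camera call takes 0.05 s, during which the arm holds its last target. There are 200 camera calls.

TASK

The iris of the round illuminator must go to the setting that was marked for this job. Push the clamp lever (the one with the black ball) over to its free stop, then push the iris ring's lever round the dial until the line along its arm lies over the middle of the steel marker clip on the dial's rim, and last push the clamp lever fully back so that the ring is held there. Only push, gently and without pinching anything, do not shift the marker clip, and leave the other things on the cabinet where they are.

Things in the scene. Friction and masses are not known exactly. Their poses are not given: they have to be found in the camera images.
- illuminator: round transmitted-light illuminator, fixed: grey base 158 mm across, aluminium dial (148 mm, top 30 mm up) with 5 degree graduations, black iris ring (100 mm, top 48 mm). Only the levers are higher than 52 mm. Origin: on the ring's vertical axis at the cabinet top; z up, at yaw 0 x away from the robot, y left. Clamp on the near right. A projector beam crosses 0.6 m above its far side: travel low
- iris_ring (a joint): iris ring's angle, 0 to 1.4 rad, growing clockwise seen from above: its lever points at 195 degrees minus this value (counter-clockwise) from the illuminator's x axis. Moves at about 2 N at the peg, stays where left, does not coast. With the clamp on, a spring plunger brakes it (about 5 N at the peg); it is free once the clamp reads over 0.6
- lever_peg (a point): middle of the upright steel peg at the end of the iris ring's lever, on the peg's axis, 63 mm above the cabinet, 80 mm from the ring's axis. Peg 12 mm across, from 37 to 86 mm above the cabinet, clear on both sides. Its flat steel arm (8 mm wide, top at 43 mm) runs radially in to the ring. x axis radially outward along the arm, z up
- lever_index (a point): point on the lever's arm above the dial, 66 mm from the ring's axis, 43 mm above the cabinet, in the middle of the arm on its black index line; x axis radially outward along the arm
- marker (a joint): angle at which the marker clip sits, measured as iris_ring is: the iris is set when iris_ring equals it. The clip is tight on the rim and is not to be moved; the lever's arm passes 5 mm above it
- marker_tip (a point): the marker clip's pointed inner end on the dial, 66 mm from the ring's axis, 33 mm above the cabinet: a flat dark steel clip 9 mm wide that reaches from there out over the rim to 85 mm; x axis radially outward along its middle
- clamp (a joint): angle of the clamp lever, 0 (clamped) to 1.22 rad (free stop). At 0 it leans 35 degrees outward from the ring, at 1.22 it leans 35 degrees inward over the ring. It hinges on a level axle 60 mm from the ring's axis, 40 mm above the cabinet, in the upright plane through the ring's axis at 220 degrees counter-clockwise from the illuminator's x axis. Stays where left; moves at up to 12 N at its ball
- clamp_ball (a point): centre of the black ball (17 mm across) at the end of the clamp lever, 48 mm from its axle: at the clamped stop 88 mm from the ring's axis, at the free stop 32 mm, 79 mm above the cabinet at both and 88 mm midway. A round steel rod 7 mm thick joins it to the axle. Pushed from outside toward the ring's axis it frees, from inside outward it clamps
- loupe_1: bystander: black loupe, 36 mm across, 26 mm high, origin under its middle
- ring_gauge: bystander: steel ring gauge, 41 mm across, 16 mm high, lying flat, origin under its middle
- vee_block: bystander: steel V block 55 x 42 x 34 mm, origin under its middle
- step_pin: bystander: stepped steel pin standing upright, 21 mm across, 56 mm high, origin under its middle
- oiler: bystander: small white oil bottle, 27 mm across, 66 mm high, origin under its middle
- block_gauge: bystander: gauge block 9 x 30 x 30 mm standing on edge, behind the illuminator, origin under its middle
- pocket_calc: bystander: pocket calculator 120 x 78 x 21 mm, at the back, origin under its middle

How it is judged:
By the outcome, as a careful person would: the job done as asked, in the order asked, and still so for the second after the job is handed in, with the robot touching nothing.
It also fails if it takes over 56 s, if anything falls off the work surface, if the arm or the gripper's body presses on something with over 40 N, if the wrist force passes 120 N, or if a joint passes its speed limit or range.

## Working session

There is one attempt and no reset: what is moved stays moved. The work goes in short steps, each a Python script; the robot and the scene stay as the last script left them, time stands still between calls to the robot, and variables do not carry over. Pictures are saved under pics/ and viewed, at most 10 in all, crops included, and the job is handed in when it is done.

```bash
mkdir -p pics; ls
python3 - <<'E'
from cell import robot
import cv2,numpy as np
for n in("top","side"):
    i=robot.camera_info(n);print(n,i["fov_y"],i["cx"],i["cy"]);print(np.round(i["extrinsics"],4).tolist())
    cv2.imwrite(f"pics/{n}0.png",robot.camera(n))
print(robot.current_time_s(),robot.tcp_to_grasp)
i=robot.camera_info("wrist");print(i["fov_y"],np.round(i["extrinsics"],4).tolist())
E
```

```text
pics
top 45.3880652960033 248.11894563472038 189.48778052818335
[[0.0176, -0.9876, 0.1562, 0.347], [-0.9998, -0.0156, 0.0142, -0.0467], [-0.0116, -0.1564, -0.9876, 1.2102], [0.0, 0.0, 0.0, 1.0]]
side 50.918917893741856 252.02591596825744 188.49711142425735
[[0.9902, -0.051, 0.1297, 0.3968], [-0.1382, -0.4795, 0.8666, -0.9197], [0.018, -0.876, -0.4819, 0.5811], [0.0, 0.0, 0.0, 1.0]]
0.1 0.1547
70.24705626428974 [[0.3698, -0.8957, -0.247, 0.3016], [-0.9291, -0.3569, -0.0967, -0.5793], [-0.0015, 0.2653, -0.9642, 0.3724], [0.0, 0.0, 0.0, 1.0]]
```

View pics/top0.png

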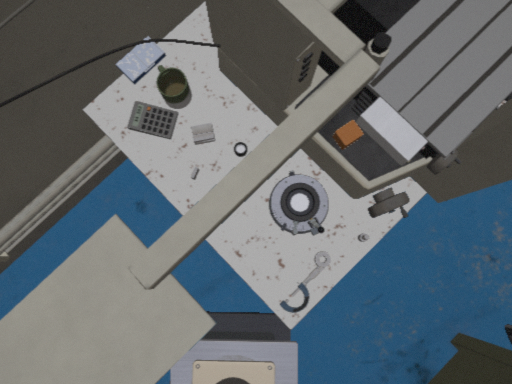

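View pics/side0.png

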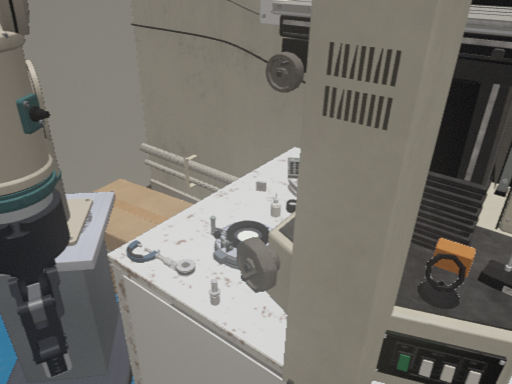

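The top view shows the illuminator at about (300,203), with the clamp ball near (318,228). A handwheel at (390,203) lies between the start pose and the work. I'll retract, swing round and extend, then look from close by.

```bash
cat > h.py <<'E'
from cell import robot
import cv2,numpy as np
R0=np.array(robot.current_eef_rot())
def ray(n,uv,z,info=None):
    i=info or robot.camera_info(n);f=192/np.tan(np.radians(i["fov_y"]/2))
    E=np.array(i["extrinsics"]);d=E[:3,:3]@[(uv[0]-i["cx"])/f,(uv[1]-i["cy"])/f,1]
    return E[:3,3]+d*(z-E[2,3])/d[2]
def proj(n,p,info=None):
    i=info or robot.camera_info(n);f=192/np.tan(np.radians(i["fov_y"]/2))
    E=np.array(i["extrinsics"]);c=E[:3,:3].T@(np.array(p)-E[:3,3])
    return np.array([i["cx"]+f*c[0]/c[2],i["cy"]+f*c[1]/c[2]])
def rotz(a):
    c,s=np.cos(a),np.sin(a);return np.array([[c,-s,0],[s,c,0],[0,0,1.]])
E
python3 - <<'E'
from h import *
print(np.round(R0,3).tolist())
def P(r,a,z): a=np.radians(a);return [r*np.cos(a),r*np.sin(a),z]
robot.grasp()
robot.move_ptp(P(.45,-68,.38),R0)
robot.move_ptp(P(.45,-22,.36),R0@rotz(0))
print(robot.current_time_s(),robot.current_tcp_pos(),np.round(robot.current_joints(),2),robot.current_opening())
info=robot.camera_info("wrist");im=robot.camera("wrist")
cv2.imwrite("pics/w1.png",im)
np.save("w1.npy",im);import pickle;pickle.dump(info,open("w1.pkl","wb"))
print(proj("wrist",[.501,-.165,.03],info))
E
```

```text
[[0.929, 0.37, -0.001], [0.37, -0.929, 0.002], [-0.0, -0.002, -1.0]]
3.0167 [ 0.41700837 -0.16983951  0.35996536] [ 0.33  0.42 -0.    2.1   0.    0.62 -0.87] -0.0012949205141959174
[286.54932672 100.60271755]
```

View pics/w1.png

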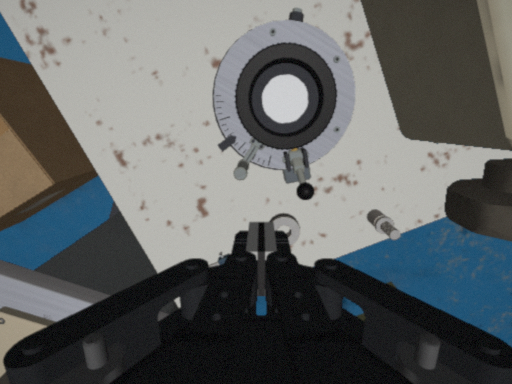

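The wrist view shows the iris centre near (285,97), the peg top near (240,173), the clip near (227,143) and the ball at (305,191). I'll measure these and cross-check them against the given radii.

```bash
cat > m.py <<'E'
from h import *
import pickle
im=np.load("w1.npy");info=pickle.load(open("w1.pkl","rb"))
c=cv2.resize(im[0:205,200:370],None,fx=3.5,fy=3.5,interpolation=cv2.INTER_CUBIC)[:,:595]
cv2.imwrite("pics/w1c.png",c[118:])
g=cv2.cvtColor(im,cv2.COLOR_BGR2GRAY)
# black ring outer edge: cast radial rays
c0=np.array([285,97.]);pts=[]
for a in np.radians(np.arange(0,360,3)):
    r=np.arange(38,62,.25);q=c0+np.outer(r,[np.cos(a),np.sin(a)])
    v=cv2.remap(g,q[:,0].astype(np.float32).reshape(1,-1),q[:,1].astype(np.float32).reshape(1,-1),1)[0].astype(float)
    k=np.argmax(v[8:]-v[:-8]); 
    if (v[8:]-v[:-8])[k]>50: pts.append(ray("wrist",q[k+4],.048,info)[:2])
pts=np.array(pts)
for _ in range(4):
    A=np.c_[2*pts,np.ones(len(pts))];s=np.linalg.lstsq(A,(pts**2).sum(1),rcond=None)[0]
    rr=np.hypot(*(pts-s[:2]).T);R=np.sqrt(s[2]+s[:2]@s[:2]);pts=pts[abs(rr-R)<max(.0008,2*np.std(rr-R))]
C=s[:2];print("centre",C,"R",R,len(pts),np.std(rr-R))
for n,uv,z in(("ball",(305,191),.079),("pegtop",(240,173),.086),("clip",(227,143),.036),("whitec",(285,99),.04)):
    p=ray("wrist",uv,z,info)[:2]-C;print(n,np.round(p+C,4),"r",np.hypot(*p),"az",np.degrees(np.arctan2(p[1],p[0]))%360)
E
python3 m.py
```

```text
centre [ 0.50120762 -0.16194291] R 0.04943740244991545 117 0.00022386829421025024
ball [ 0.4285 -0.21  ] r 0.08713950632310255 az 213.49386416828673
pegtop [ 0.4237 -0.1465] r 0.07898409616096 az 168.7612399032752
clip [ 0.4379 -0.1226] r 0.07458159261052798 az 148.14653565476223
whitec [ 0.5011 -0.1623] r 0.0003831202199122903 az 250.13206381753724
```

```bash
sleep 0
```

```text
(no output)
```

View pics/w1c.png

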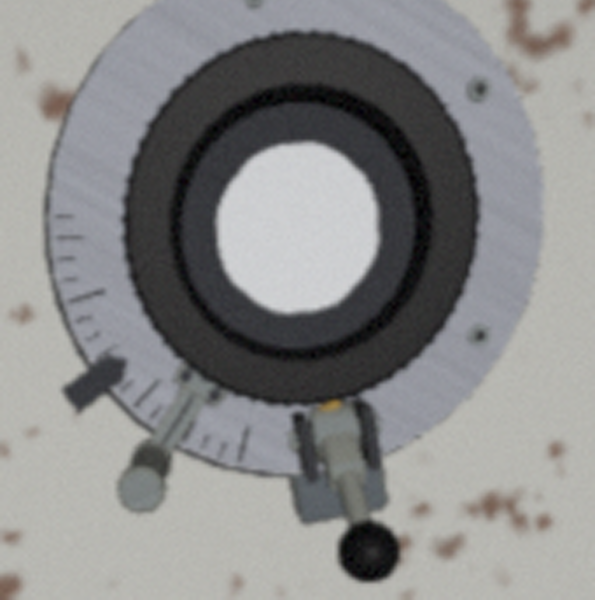

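The measurements agree with the given sizes: ring radius 49.4 mm, ball at 87 mm and peg at 79 mm from the axis. That gives yaw of about −6.5°, iris about 0.34 rad, and the marker about 20° clockwise of the lever. Next I push the clamp free.

```bash
cat >> h.py <<'E'
C=np.array([.5012,-.1619])
def att(az): # tool x at azimuth az (deg), z down
    a=np.radians(az);x=np.array([np.cos(a),np.sin(a),0]);z=np.array([0,0,-1.]);return np.c_[x,np.cross(z,x),z]
def pol(r,az,z): a=np.radians(az);return np.array([C[0]+r*np.cos(a),C[1]+r*np.sin(a),z+.173])
def F(): return np.array(robot.current_ft_force())
def shot(n):
    import pickle
    info=robot.camera_info("wrist");im=robot.camera("wrist");np.save(n+".npy",im);pickle.dump(info,open(n+".pkl","wb"));cv2.imwrite(f"pics/{n}.png",im);return im,info
E
python3 - <<'E'
from h import *
A=att(33.5);az=213.5
robot.move_ptp(pol(.122,az,.12),A)
robot.move_l(pol(.122,az,.072))
f0=F();d=np.array([np.cos(np.radians(az)),np.sin(np.radians(az))]);print(robot.current_time_s(),f0)
for r in [.108,.104,.100,.09,.08,.07,.064,.06,.057,.054,.052,.050,.048,.046,.044,.042]:
    robot.move_l(pol(r,az,.072),max_speed=.06);f=(F()-f0)
    print(r,round(robot.current_time_s(),2),np.round(f,1),round(f[:2]@d,1))
    if f[:2]@d>16 and r<.062: break
E
```

```text
3.9917 [0.25307066 0.67019468 1.02186071]
0.108 4.38 [-0.5  0.1 -0.5] 0.4
0.104 4.62 [-2.4 -2.7  0.9] 3.5
0.1 4.88 [-5.5 -5.7  3.6] 7.7
0.09 5.19 [-1.8 -1.  -0.5] 2.1
0.08 5.51 [ 0.5 -0.3 -0.7] -0.3
0.07 5.83 [-0.9 -0.4 -0.5] 0.9
0.064 6.08 [ 0.9 -1.1 -0.8] -0.1
0.06 6.33 [-0.7 -0.5 -1.3] 0.9
0.057 6.58 [-0.3 -1.4 -1.8] 1.0
0.054 6.83 [-1.4 -0.4 -3.1] 1.4
0.052 7.08 [-2.3 -1.3 -2.6] 2.7
0.05 7.33 [-3.7 -1.4 -3.1] 3.8
0.048 7.58 [-5.6 -5.  -0.9] 7.4
0.046 7.83 [-9.7 -7.  -0. ] 11.9
0.044 8.07 [-11.8  -9.8   2.4] 15.2
0.042 8.32 [-15.6 -13.    4.5] 20.1
```

Run:
```python
from h import *
robot.move_l(pol(.075,213.5,.072));robot.move_l(pol(.085,205,.12))
robot.move_ptp(pol(.088,190,.11),att(68))
im,info=shot("w2");print(robot.current_time_s(),np.round(robot.current_joints(),2))
for p in ([*C,.048],[*pol(.066,148,.033-.173)],[*pol(.08,168.8,.086-.173)],[*pol(.032,213.5,.079-.173)]): print(proj("wrist",p,info))
cv2.imwrite("pics/w2b.png",cv2.resize(im,None,fx=1.5,fy=1.5,interpolation=cv2.INTER_CUBIC))
```

```text
9.6667 [ 0.47  0.57 -0.18  2.17  0.24  0.43 -0.29]
[363.04453082 142.06070013]
[273.83199196 125.69104606]
[255.27221732 173.16683527]
[348.49289684 187.6844595 ]
```

View pics/w2b.png

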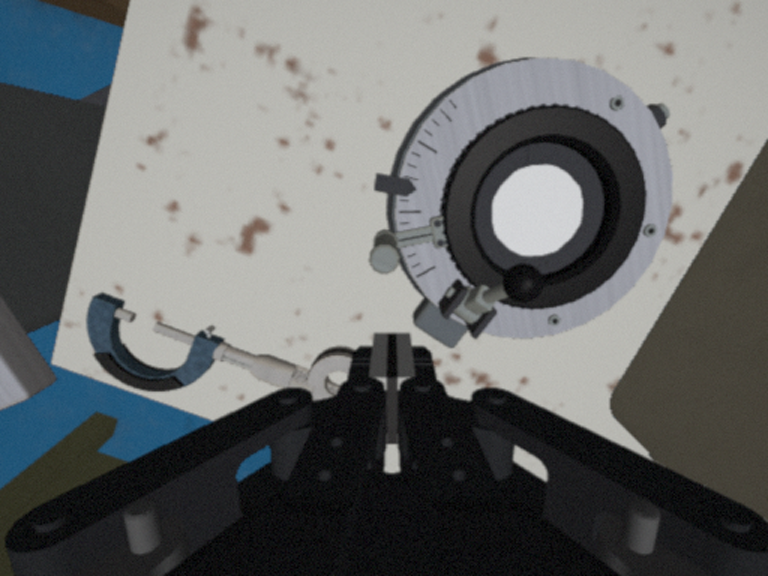

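The clamp is at its free stop: the ball shows at (348,188) in native pixels, as predicted. Next I measure the clip angle in both wrist views.

```bash
cat > clip.py <<'E'
from h import *
import pickle,sys
def clip(n,z=.036,th=None,azr=(138,158)):
    im=np.load(n+".npy");info=pickle.load(open(n+".pkl","rb"));g=cv2.cvtColor(im,cv2.COLOR_BGR2GRAY).astype(np.float32)
    # polar unwrapping of the plane z about the axis, 0.1 deg x 0.5 mm
    az=np.arange(azr[0],azr[1],.1);rs=np.arange(.066,.086,.0005)
    uv=np.array([[proj("wrist",pol(r,a,z-.173),info) for a in az] for r in rs]).astype(np.float32)
    U=cv2.remap(g,uv[...,0],uv[...,1],cv2.INTER_LINEAR)
    out=[]
    for k in range(0,len(rs),4):
        v=U[k];m=v<(v.min()+np.percentile(v,90))/2
        out.append((round(rs[k]*1e3),round(az[m].mean(),2),round(m.sum()*.1*np.pi/180*rs[k]*1e3,1)))
    return out
if __name__=="__main__":
    for n in sys.argv[1:]: print(n,clip(n))
E
python3 clip.py w1 w2
python3 - <<'E'
from h import *
import pickle
im=np.load("w2.npy");info=pickle.load(open("w2.pkl","rb"))
for n,uv,z in(("pegtop",(384/1.5,257/1.5),.086),("ball",(522/1.5,283/1.5),.079),("armin",(437/1.5,233/1.5),.043),("armout",(400/1.5,240/1.5),.043)):
    p=ray("wrist",uv,z,info)[:2]-C;print(n,"r",np.hypot(*p),"az",np.degrees(np.arctan2(p[1],p[0]))%360)
E
```

```text
w1 [(66, np.float64(147.35), np.float64(7.1)), (68, np.float64(147.6), np.float64(9.1)), (70, np.float64(147.55), np.float64(9.3)), (72, np.float64(147.65), np.float64(8.8)), (74, np.float64(147.9), np.float64(8.9)), (76, np.float64(147.7), np.float64(8.4)), (78, np.float64(147.75), np.float64(8.7)), (80, np.float64(147.8), np.float64(8.5)), (82, np.float64(147.65), np.float64(8.6)), (84, np.float64(147.9), np.float64(8.9))]
w2 [(66, np.float64(147.94), np.float64(4.8)), (68, np.float64(147.7), np.float64(8.4)), (70, np.float64(147.61), np.float64(9.8)), (72, np.float64(147.55), np.float64(8.8)), (74, np.float64(147.65), np.float64(9.3)), (76, np.float64(147.95), np.float64(17.8)), (78, np.float64(147.65), np.float64(9.3)), (80, np.float64(147.65), np.float64(8.7)), (82, np.float64(147.6), np.float64(8.7)), (84, np.float64(147.6), np.float64(8.6))]
pegtop r 0.07934071189053646 az 168.04776652188278
ball r 0.032697343726478055 az 213.76949535812497
armin r 0.05292098547471637 az 169.1840413009555
armout r 0.07206390436787799 az 169.01327945334785
```

```bash
cat >> h.py <<'E'
def pp(th,d,z=.060):
    a=np.radians(th-90);p=pol(.080,th,z);p[:2]-=d*np.array([np.cos(a),np.sin(a)]);return p
E
python3 - <<'E'
from h import *
robot.move_ptp(pp(169,.030,.10),att(79))
robot.move_l(pp(169,.030));f0=F();print(robot.current_time_s(),f0)
for th,d in((169,.020),(169,.017),(165,.017),(161,.017),(157,.017),(153,.017),(150,.017)):
    robot.move_l(pp(th,d),att(th-90),max_speed=.04);print(th,round(robot.current_time_s(),2),np.round(F()-f0,1))
im,info=shot("w3");print(proj("wrist",pol(.08,150,.086-.173),info))
cv2.imwrite("pics/w3b.png",cv2.resize(im[:300],None,fx=1.5,fy=1.5,interpolation=cv2.INTER_CUBIC))
E
```

```text
10.3333 [ 0.40364514 -0.39095199 -0.08845121]
169 10.73 [-0.4 -0.1  0.5]
169 10.98 [-1.3  0.1 -0.5]
165 11.28 [-1.4  1.   0.7]
161 11.57 [-1.4  1.2 -0.9]
157 11.86 [-0.3  0.1 -0.1]
153 12.15 [ 0.3 -0.1 -0.5]
150 12.41 [ 0.  -0.1  0.8]
[262.35928264 226.70182821]
```

View pics/w3b.png

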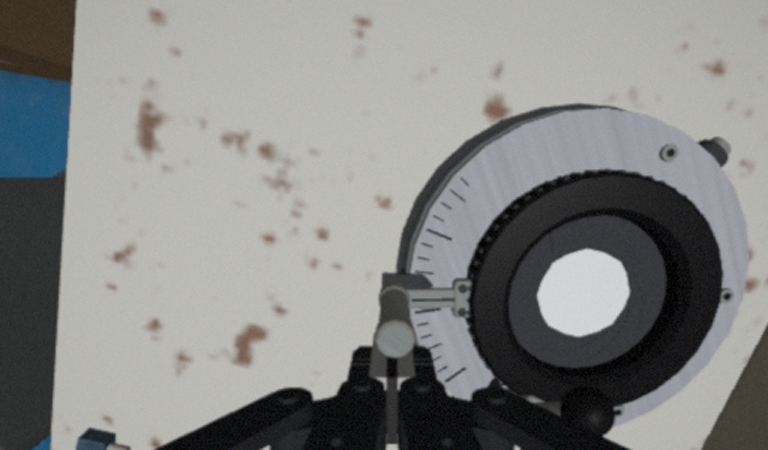

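The lever has followed to just short of the clip, with the arm at about (432,297) and the clip partly hidden under it at (405,282), both in 1.5x pixels. Next I measure the arm's angle by unwrapping at its height.

```bash
cat > arm.py <<'E'
from h import *
import pickle,sys
def arm(n,lo,hi):
    im=np.load(n+".npy");info=pickle.load(open(n+".pkl","rb"));g=cv2.cvtColor(im,cv2.COLOR_BGR2GRAY).astype(np.float32)
    az=np.arange(lo,hi,.1);rs=np.arange(.056,.072,.0005)
    uv=np.array([[proj("wrist",pol(r,a,.043-.173),info) for a in az] for r in rs]).astype(np.float32)
    U=cv2.remap(g,uv[...,0],uv[...,1],cv2.INTER_LINEAR)
    cv2.imwrite(f"pics/{n}u.png",cv2.resize(U,None,fx=4,fy=12,interpolation=cv2.INTER_NEAREST))
    return az,rs,U
if __name__=="__main__":
    az,rs,U=arm(sys.argv[1],float(sys.argv[2]),float(sys.argv[3]))
    v=U[6:].mean(0);print("\n".join(f"{a:.1f} {x:.0f}" for a,x in zip(az[::4],v[::4])))
E
python3 arm.py w2 160 178 | paste -sd' '; python3 arm.py w3 140 160|paste -sd' '
```

```text
160.0 159 160.4 158 160.8 158 161.2 156 161.6 148 162.0 143 162.4 147 162.8 153 163.2 157 163.6 157 164.0 154 164.4 145 164.8 132 165.2 123 165.6 123 166.0 128 166.4 131 166.8 132 167.2 132 167.6 129 168.0 117 168.4 99 168.8 89 169.2 97 169.6 115 170.0 126 170.4 130 170.8 131 171.2 130 171.6 129 172.0 134 172.4 143 172.8 150 173.2 155 173.6 157 174.0 158 174.4 158 174.8 157 175.2 156 175.6 151 176.0 144 176.4 144 176.8 150 177.2 154 177.6 157
140.0 152 140.4 139 140.8 129 141.2 134 141.6 136 142.0 132 142.4 126 142.8 121 143.2 116 143.6 113 144.0 109 144.4 105 144.8 102 145.2 97 145.6 90 146.0 82 146.4 89 146.8 106 147.2 122 147.6 131 148.0 133 148.4 133 148.8 133 149.2 131 149.6 125 150.0 94 150.4 82 150.8 89 151.2 118 151.6 129 152.0 132 152.4 131 152.8 128 153.2 125 153.6 119 154.0 106 154.4 99 154.8 115 155.2 139 155.6 153 156.0 158 156.4 159 156.8 159 157.2 159 157.6 159 158.0 158 158.4 155 158.8 145 159.2 140 159.6 146[ WARN:0@0.119] global loadsave.cpp:1063 imwrite_ Unsupported depth image for selected encoder is fallbacked to CV_8U.
[ WARN:0@0.106] global loadsave.cpp:1063 imwrite_ Unsupported depth image for selected encoder is fallbacked to CV_8U.
```

Run:
```python
import cv2,numpy as np
a=cv2.imread("pics/w2u.png");b=cv2.imread("pics/w3u.png");w=min(a.shape[1],b.shape[1])
o=np.vstack([a[:280,:w],b[:280,:w]]);print(o.shape,a.shape,b.shape);cv2.imwrite("pics/u.png",o)
```

```text
(560, 720, 3) (384, 720, 3) (384, 800, 3)
```

View pics/u.png

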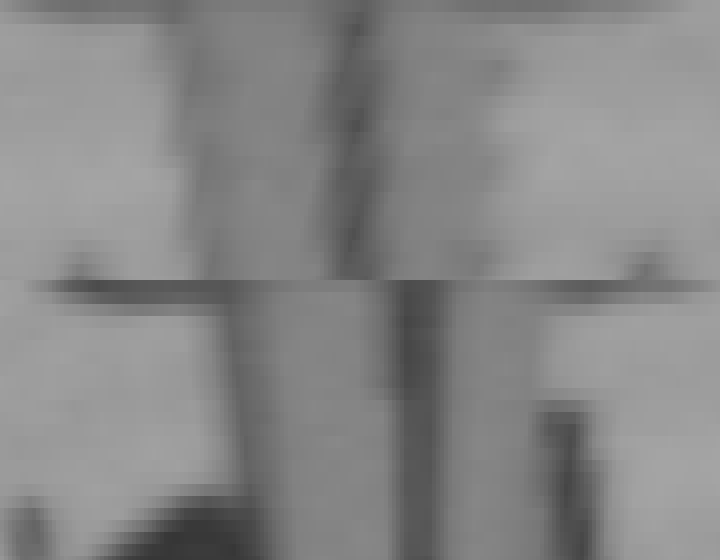

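The index line is at 168.8° before the push and 150.45° now; the clip is at 147.65°. I'll push the remaining 2.8°, back off and check.

```bash
python3 - <<'E'
from h import *
robot.move_l(pp(147.25,.017),att(57.25),max_speed=.02)
shot("w4")
robot.move_l(pp(147.25,.032),max_speed=.08); robot.move_l(pp(147.25,.032,.10))
shot("w5");print(robot.current_time_s())
E
cat > line.py <<'E'
from arm import *
from clip import clip
for n in sys.argv[1:]:
    az,rs,U=arm(n,142,154)
    s=(az>146)&(az<150);w=np.clip(112-U[8:28][:,s],0,None)
    print(n,"line",np.round((w*az[s]).sum(1)/w.sum(1).clip(1e-6),2)[::3],(w*az[s]).sum()/w.sum())
    # ring centre check on same picture: clip centre outside the peg's shade
E
python3 line.py w4 w5 2>/dev/null; python3 clip.py w5
python3 - <<'E'
import cv2
im=cv2.imread("pics/w5.png");cv2.imwrite("pics/w5c.png",cv2.resize(im[60:260,200:466],None,fx=3,fy=3,interpolation=cv2.INTER_CUBIC)[:600,:798])
E
```

```text
13.6583
w4 line [147.81 147.85 147.87 147.9  147.88 147.85 147.84] 147.86206262974804
w5 line [147.89 147.87 147.88 147.85 147.89 147.99 147.96] 147.91056474045516
w5 [(66, np.float64(149.2), np.float64(6.6)), (68, np.float64(148.7), np.float64(7.0)), (70, np.float64(148.74), np.float64(7.0)), (72, np.float64(146.23), np.float64(4.4)), (74, np.float64(147.65), np.float64(7.4)), (76, np.float64(144.07), np.float64(15.1)), (78, np.float64(144.0), np.float64(16.5)), (80, np.float64(147.1), np.float64(9.6)), (82, np.float64(147.55), np.float64(10.0)), (84, np.float64(148.0), np.float64(11.0))]
```

View pics/w5c.png

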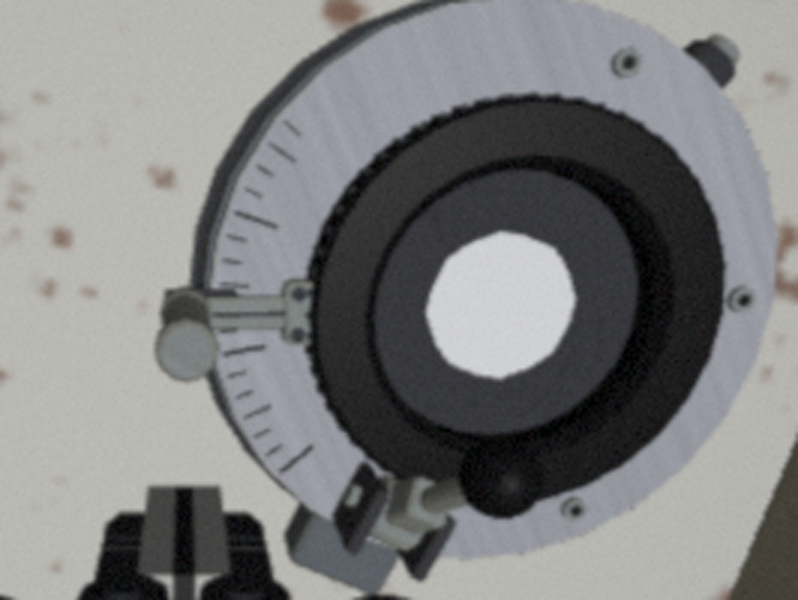

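Run:
```python
from h import *
import pickle
from clip import clip
from scipy.optimize import least_squares
for n in("w1","w2","w5"):
    im=np.load(n+".npy");info=pickle.load(open(n+".pkl","rb"));g=cv2.cvtColor(im,cv2.COLOR_BGR2GRAY).astype(np.float32)
    az=np.arange(0,360,3);rs=np.arange(.045,.055,.0002);pts=[]
    for a in az:
        if 195<a<232 or 140<a<180: continue
        uv=np.array([proj("wrist",pol(r,a,.048-.173),info) for r in rs],np.float32)
        v=cv2.remap(g,uv[None,:,0],uv[None,:,1],1)[0];k=np.argmax(v[8:]-v[:-8]);pts.append(pol(rs[k+4],a,0)[:2])
    pts=np.array(pts);s=least_squares(lambda p:np.hypot(*(pts-p[:2]).T)-p[2],[*C,.05],loss="soft_l1",f_scale=.0005).x
    print(n,"dC mm",np.round((s[:2]-C)*1e3,2),"R",round(s[2]*1e3,2))
for n in("w1","w2"):
    for z in(.033,.035,.037): print(n,z,np.mean([c[1] for c in clip(n,z) if 67<c[0]<74 and 8<c[2]<10.5]))
```

```text
w1 dC mm [ 0.   -0.03] R 49.43
w2 dC mm [-0.95  0.6 ] R 49.55
w5 dC mm [-1.32  1.18] R 49.95
w1 0.033 147.53333333333333
w1 0.035 147.56666666666666
w1 0.037 147.61666666666665
w2 0.033 147.54999999999998
w2 0.035 147.65
w2 0.037 147.72666666666666
```

Corrected for centre drift between views, the line sits 0.3–0.5° short of the clip. I'll nudge it by that much, then push the clamp back.

```bash
python3 - <<'E'
from h import *
robot.move_l(pp(147.25,.032)); robot.move_l(pp(146.9,.020),att(56.9))
robot.move_l(pp(146.9,.017),max_speed=.02)
robot.move_l(pp(146.9,.032),max_speed=.08); robot.move_l(pp(146.9,.032,.12))
print(robot.current_time_s())
az=213.5
robot.move_ptp(pol(.003,az,.12),att(33.5)); robot.move_l(pol(.003,az,.072),max_speed=.1)
f0=F();d=np.array([np.cos(np.radians(az)),np.sin(np.radians(az))]);print(robot.current_time_s(),f0)
for r in [.01,.015,.02,.03,.04,.05,.06,.064,.067,.069,.071,.073,.075,.077,.079,.081]:
    robot.move_l(pol(r,az,.072),max_speed=.06);f=(F()-f0);q=-f[:2]@d
    print(r,round(robot.current_time_s(),2),np.round(f,1),round(q,1))
    if q>18 and r>.062 or q>35: break
robot.move_l(pol(.05,az,.072),max_speed=.1); robot.move_l(pol(.05,az,.12))
robot.move_ptp(pol(.088,190,.125),att(68))
shot("w6");print(robot.current_time_s())
E
python3 - <<'E'
import cv2
im=cv2.imread("pics/w6.png");cv2.imwrite("pics/w6c.png",cv2.resize(im[40:240,200:466],None,fx=3,fy=3,interpolation=cv2.INTER_CUBIC)[:600,:798])
E
python3 line.py w6 2>/dev/null
```

```text
15.5083
16.575 [0.03706836 0.7031218  1.04139121]
0.01 16.84 [ 0.4 -0.6 -0.5] -0.1
0.015 17.09 [2.  0.7 1.9] 2.1
0.02 17.34 [4.3 1.7 3.7] 4.5
0.03 17.66 [ 2.  -0.2 -0.7] 1.6
0.04 17.98 [-0.1 -0.4 -0.7] -0.4
0.05 18.29 [ 0.2 -0.1 -0.1] 0.1
0.06 18.61 [ 0.2 -0.9 -1.4] -0.4
0.064 18.86 [ 0.7 -0.  -1.5] 0.5
0.067 19.11 [ 1.8  0.3 -2.9] 1.7
0.069 19.36 [ 4.6  2.5 -4.9] 5.2
0.071 19.61 [ 7.5  5.1 -6.3] 9.1
0.073 19.86 [ 9.7  7.8 -7. ] 12.4
0.075 20.11 [12.3 10.1 -7.9] 15.8
0.077 20.36 [ 15.9  13.4 -11. ] 20.6
21.7667
w6 line [147.65 147.64 147.62 147.7  147.63 147.56 147.66] 147.63974504189778
```

View pics/w6c.png

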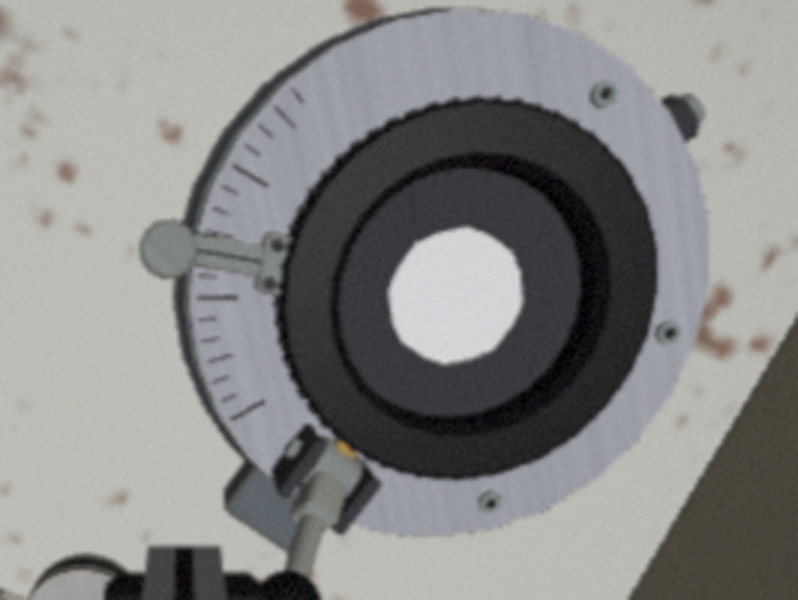

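The line reads 147.64° from the same viewpoint where the clip read 147.6°. The clip is hidden under the arm, and the ball is back outside. I'll check the ball's position against the clamped prediction and hand in.

Run:
```python
from h import *
import pickle
info=pickle.load(open("w6.pkl","rb"))
p=proj("wrist",pol(.088,213.5,.079-.173),info);q=proj("wrist",pol(.080,213.5,.083-.173),info);print("clamped",p,"6mm short",q)
g=cv2.cvtColor(np.load("w6.npy"),cv2.COLOR_BGR2GRAY);u,v=p.astype(int);print(g[v-14:v+14:3,u-14:u+15:3])
robot.move_l(pol(.13,195,.14));im,i6=shot("w7")
b=proj("wrist",pol(.088,213.5,.079-.173),i6);print("pred",b)
g=cv2.cvtColor(im,cv2.COLOR_BGR2GRAY);u,v=b.astype(int);w=g[v-22:v+22,u-22:u+22]<45
ys,xs=np.nonzero(w);print("seen",xs.mean()+u-22,ys.mean()+v-22,len(xs))
```

```text
clamped [295.04505292 241.68622927] 6mm short [302.17506379 235.85348862]
[[187 186 188 190 186  83 111 123 173 188]
 [129 178 188 179 113  41  90 118 175 188]
 [ 15  45 113  16  18  11  16  39 176 189]
 [ 17  18  11  12  13  20  12  17  97 187]
 [ 31  34  29   8  17  29  22  18  27 179]
 [ 37  38  35   8  23  47  34  24  22 180]
 [ 16   7  10  22  24  38  32  19  40 185]
 [ 19  14  16  21  20  21  23  20 146 185]
 [ 14  16  14  40  35  22  47 144 188 187]
 [ 15  19  14  20 119 185 184 188 187 186]]
pred [329.79431301 195.87259947]
seen 330.06875 195.021875 320
```

The ball is at (330,195), against (330,196) predicted for fully clamped.

```bash
python3 -c "
from cell import robot
print(robot.hand_in(),robot.current_time_s())"
```

```text
the job is handed in; nothing more can be done
the job is handed in; nothing more can be done
```

The job is handed in: I freed the clamp, set the iris line over the marker clip (both read about 147.6° in the images), and pushed the clamp fully back, with the last logged time 21.8 s and no force reading above about 23 N.

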